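# Lay the brush and the bracket in the service tray

### The arm

A 7-joint arm with a two-finger parallel gripper is mounted at the origin on the work surface. World frame = base frame: x ahead of the robot, y to its left, z up, the work surface at z = 0. Lengths are in m, angles in rad, forces in N, time in s.
With the tool pointing down it reaches from about 0.425 to 0.825 m from the base axis. Payload 3.6 kg.
Tool frame: the origin (TCP) lies between the finger pads; the fingertips stand 19 mm ahead of it and the grasp point (between the pads) is the TCP (nose_length is the distance from the TCP to the fingertips, in m); z points along the fingers, y is the line along which they close (so a half turn about z gives the same grasp; the last joint's range is limited). The gripper opens to 93 mm and grips with 3 to 60 N. Pads are 15 mm wide; open, the fingers measure 128 mm over their backs; the gripper's body (75 mm by 188 mm) begins 65 mm behind the grasp point.
Start: joints at [1.085, 0.615, -0.013, 1.423, 0.008, 1.103, -0.04], TCP at [0.288, -0.583, 0.207] pointing down, gripper open.
Joint ranges: [-3.12, 3.12], [-0.3, 2.06], [-1.34, 1.32], [0.26, 2.42], [-1.36, 4.5], [0.01, 1.98], [-2.84, 2.84]. Speed limits (rad/s): [2.79, 2.79, 3.14, 3.14, 3.14, 3.14, 3.14].

### API

Orientations are given as [roll, pitch, yaw] about the fixed x, y, z axes, in that order (R = Rz(yaw) Ry(pitch) Rx(roll)).
In Python, from cell import * gives the robot as it stands.
- The arm moves only by the shell command python3 -m jog 'ROWS'. ROWS is JSON, a list that holds one entry, the list of rows, each a list of 7 numbers: the shift along the world's x, y, z in m, then the turn, a rotation vector about the world's x, y, z in rad, then the closure, from 0 (fully open) to 1 (shut). In form: [[[x, y, z, ax, ay, az, claw], ...]]. A call has 1 to 10 rows; each row shifts and turns the commanded pose from where the row before left it; what a row does not reach is not made up. A row lasts 1/12 s, in which the tool goes at most 41.7 mm and 7.16 degrees, less where a joint would pass 70% of its speed; a pose out of reach is approached as far as the arm can. A call is refused whole if a number of a shift passes 0.0417 or a number of a turn 0.125, either way. A call with a gripper value outside its range is refused whole. The fingers move at their own pace and stop on an object; the grip force is fixed at half the most. Time passes only in rows, so rows that do not move let the fingers close. It gives the time, the measured TCP pose, the force, the opening and the grip force at its end, in the units of the state.
- get_obs(): the state, without advancing time (a new reading comes with each control period).
- grab_frame(name): name is "scene" or "top"; returns a dict with "frame" (400x640x3 uint8, blue, green, red), "z_map" (400x640 float32, m along the optical axis (not along the pixel's ray), 0 where there is no reading), "camera_matrix" (3x3 intrinsics, pixels), "world_to_cam" (4x4, takes a point from world to camera coordinates). Camera axes: x right, y down, z forward; pixel columns grow to the right and rows downward; lengths in m; the calibration is good to about 2 mm. A picture is of the moment at which its call begins.
- finish_job(): hands the job in; it is judged then, once.
Trained networks look in a picture, given as the dict that the camera call returned (one of the last four; its "shot" number tells which), for a name from the list of things; names that differ only in an ending like _2 or _b are one class to them, and where a whole thing is asked for, a point or a joint stands for the part that bears it (a point fixed in the world has none). Each returns a list of dicts, best first, with "p" (0 to 1); they miss things now and then, are a little off and sometimes report something else, mostly with a low value. They report only what shows in the picture. A call takes as long as a camera call. They do not tell look-alikes from the thing itself.
- outline_of(target, picture): "mask" (400x640 bool, what is visible of it) and "pixel" ([column, row] in pixels, amid what is visible of it).
- pinpoint(target, picture): "pixel" ([column, row] in pixels: a listed point, or the origin of a listed thing).
The state is a dict: "time_s": time; "qpos": joint angles; "joint_vel": joint speeds; "joint_efforts": joint torques, N m; "ee_pos": TCP position; "eef_rot": TCP orientation; "ft_force": force on the tool from outside, world axes, zero at the start; "wrist_torque": the same for the moment, N m; "finger_gap": finger opening in m; "grasp_force": force on a finger pad.
Only numpy, scipy, OpenCV 4.12 (cv2) and the standard library are available. Lean on these libraries where they do the work, as an engineer would, in place of code of your own. Each camera call takes 0.05 s, during which the arm holds its last target. There are 200 camera calls.

### The job

Lay the blue-handled brush flat in the long compartment of the black service tray and the flat aluminium bracket flat in the narrow crosswise compartment beside it, each lying along its compartment and wholly inside it. Leave the orange-handled brush where it lies.

Things in the scene. Friction and masses are not known exactly. Their poses are not given: they have to be found in the camera images.
- blue_brush_center (a point): Loose brush with a BLUE handle, lying flat, about 60 g: 160 mm long (x axis), 16 mm thick; z up. The point is its centre, half-way up (8 mm above what it lies on). Handle, 22 mm wide, from x -80 to +32 mm; then a steel ferrule and the off-white head, 26 mm wide, to x +80. Grip across the handle at the point. Either end may point either way in the tray.
- orange_brush_center (a point): A brush of the same shape and size with an ORANGE handle; same point and axes. Not to be moved.
- bracket_center (a point): Loose flat aluminium bar bracket with two dark holes, about 70 g: 90 mm long (x axis), 28 mm wide (y), 10 mm thick; z up. The point is its centre, half-way up (5 mm above what it lies on). Either end may point either way in the tray.
- tray: Black fixed tray, 210 (x) x 195 mm (y); origin: centre of its underside on the table, z up. Floors 5 mm, wall tops 19 mm up. Brush compartment: inside 200 mm along x, 60 along y, centre x 0, y +62.5. Bracket compartment: 60 along x, 120 along y, centre x -70, y -32.5. Their long walls have finger gaps at mid-length, 60 mm or wider, down to the floor. Third bay (unused): white cells at x 75, 41 mm high.
There are look-alikes about, which are no part of the job. Of the things like the part that bears blue_brush_center, leave any that is green; of the rest the larger one is meant.

How it is judged:
At the end, for the whole second after the job is handed in: Both lie flat on their compartment floors, at rest: blue brush within 22 mm lengthwise and 19 mm crosswise of the long compartment's centre and 15 degrees of its length; bracket within 18 and 19 mm, 23 degrees, in the crosswise one. Orange brush not moved over 30 mm (x of blue_brush_center in the frame of tray between -0.022 and 0.022 m and y of blue_brush_center in the frame of tray between 0.0435 and 0.0815 m and z of blue_brush_center in the frame of tray below 0.018 m and angle between each of blue_brush_center, bracket_center's own z axis and vertical below 0.12 rad and angle between the x axis of blue_brush_center and the x axis of tray, either way round below 0.26 rad and linear speed of each of blue_brush, bracket below 0.02 m/s and x of bracket_center in the frame of tray between -0.089 and -0.051 m and y of bracket_center in the frame of tray between -0.0505 and -0.0145 m and z of bracket_center in the frame of tray below 0.015 m and angle between the x axis of bracket_center and the y axis of tray, either way round below 0.4 rad); the robot touches nothing.
It fails at once if the orange brush is moved by more than 30 mm (distance of orange_brush_center from where it was at the start of the episode above 0.03 m).
It also fails if it takes over 58 s, if anything falls off the work surface, if the arm or the gripper's body presses on something with over 40 N, if the wrist force passes 120 N, or if a joint passes its speed limit or range.

## Working session

There is one attempt and no reset: what is moved stays moved. The work goes in short steps, Python scripts to look and compute and a shell command to move; the robot and the scene stay as the last step left them, time stands still between calls to the robot, and variables do not carry over. Pictures are saved under pics/ and viewed, at most 10 in all, crops included, and the job is handed in when it is done.

```bash
mkdir -p pics; ls; cat > h.py <<'E'
from cell import *
import numpy as np, cv2
def w(pic,u,v,z=None):
    K=pic["camera_matrix"];T=np.linalg.inv(pic["world_to_cam"])
    r=T[:3,:3]@np.linalg.inv(K)@np.array([u,v,1.0]);o=T[:3,3]
    s=(z-o[2])/r[2] if z is not None else pic["z_map"][int(round(v)),int(round(u))]
    return o+s*r
E
python3 - <<'E'
from h import *
p={n:grab_frame(n) for n in("scene","top")}
for n in p: cv2.imwrite(f"pics/{n}0.png",p[n]["frame"])
q=p["top"]
for t in("blue_brush_center","orange_brush_center","bracket_center","tray"):
    for d in outline_of(t,q)[:5]: print("out",t,round(d["p"],2),np.round(d["pixel"]),d["mask"].sum(),w(q,*d["pixel"]).round(3))
    for d in pinpoint(t,q)[:5]: print("pin",t,round(d["p"],2),np.round(d["pixel"]),w(q,*d["pixel"]).round(3))
E
```

```text
pics
out blue_brush_center 0.81 [222. 269.] 465 [0.336 0.297 0.012]
out blue_brush_center 0.76 [180. 194.] 924 [0.492 0.386 0.017]
out blue_brush_center 0.73 [238. 168.] 555 [0.547 0.265 0.012]
pin blue_brush_center 0.74 [220. 272.] [0.331 0.301 0.015]
pin blue_brush_center 0.67 [238. 167.] [0.549 0.265 0.013]
pin blue_brush_center 0.64 [182. 188.] [0.505 0.383 0.016]
out orange_brush_center 0.92 [291. 209.] 877 [0.459 0.153 0.012]
pin orange_brush_center 0.84 [293. 208.] [0.463 0.149 0.016]
out bracket_center 0.86 [293. 124.] 525 [0.641 0.15  0.012]
out bracket_center 0.73 [292. 212.] 781 [0.455 0.15  0.018]
pin bracket_center 0.75 [295. 126.] [0.636 0.145 0.011]
out tray 0.65 [478. 173.] 9545 [ 0.534 -0.242  0.007]
pin tray 0.96 [476. 172.] [ 0.537 -0.238  0.006]
```

View pics/top0.png

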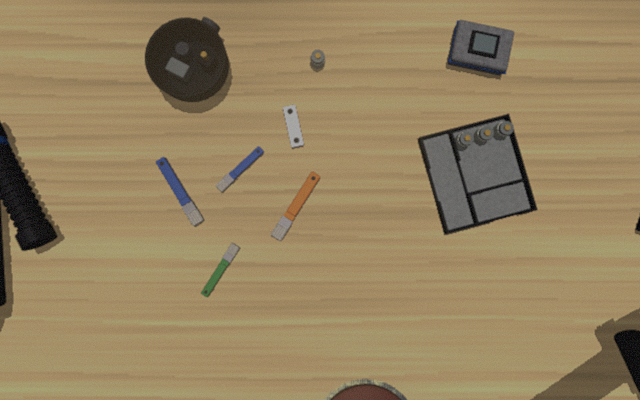

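```bash
python3 - <<'E'
import cv2
f=cv2.imread("pics/top0.png")[100:300,150:350]
cv2.imwrite("pics/crop0.png",cv2.resize(f,(600,600),interpolation=cv2.INTER_CUBIC))
E
```

```text
(no output)
```

View pics/crop0.png

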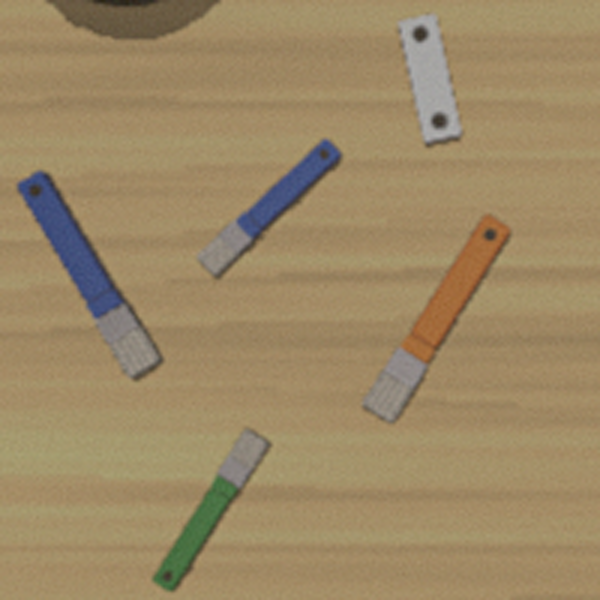

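The top picture shows four brush-like things: large blue (180,192), small blue (240,169), green (221,270) and orange (296,206). The large blue one is the one I want. The bracket is at (293,126). The tray is centred at (477,174), with the long compartment at (445,185) and the bracket compartment at (502,202). The crop confirms that the blue brush at (180,192) is the larger of the two.

```bash
cat >> h.py <<'E'
def rect(pic,mask,z):
    m=mask.astype(np.uint8)
    ys,xs=np.nonzero(m)
    P=np.array([w(pic,u,v,z)[:2] for u,v in zip(xs,ys)],np.float32)
    c,s,_=r=cv2.minAreaRect(P*1000); b=cv2.boxPoints(r)
    e=b[1]-b[0]; f=b[2]-b[1]
    l=e if np.hypot(*e)>np.hypot(*f) else f
    a=np.degrees(np.arctan2(l[1],l[0]))
    return np.round(c),np.round(s),round(float((a+90)%180-90),1),np.round(P.mean(0)*1000)
E
python3 - <<'E'
from h import *
q=grab_frame("top")
for t,z in(("blue_brush_center",.016),("bracket_center",.010),("orange_brush_center",.016),("tray",.019)):
    for d in outline_of(t,q)[:3]: print(t,round(d["p"],2),np.round(d["pixel"]),*rect(q,d["mask"],z))
    for d in pinpoint(t,q)[:3]: print(t,np.round(d["pixel"]),w(q,*d["pixel"],z/2).round(3))
# tray by darkness: z>12mm walls
T=np.linalg.inv(q["world_to_cam"]);print("cam",T[:3,3].round(3))
hsv=cv2.cvtColor(q["frame"],cv2.COLOR_BGR2HSV)
m=np.zeros((400,640),bool);m[108:240,410:545]=hsv[108:240,410:545,1]<70
m=cv2.morphologyEx(m.astype(np.uint8),cv2.MORPH_OPEN,np.ones((5,5)))
print("traycol",*rect(q,m,.019))
b=np.zeros((400,640),bool);b[150:232,150:210]=hsv[150:232,150:210,1]<400
x=hsv[150:232,150:210]; b[150:232,150:210]=((x[...,0]>100)&(x[...,0]<130)&(x[...,1]>90))
print("bluehandle",*rect(q,b,.016))
o=get_obs();print(o["time_s"],o["ee_pos"],o["eef_rot"])
E
```

```text
blue_brush_center 0.81 [220. 270.] [333. 302.] [ 22. 124.] -31.9 [332. 303.]
blue_brush_center 0.63 [180. 190.] [500. 389.] [161.  27.] 32.1 [499. 387.]
blue_brush_center 0.56 [237. 167.] [547. 260.] [ 21. 123.] -46.4 [545. 262.]
blue_brush_center [179. 189.] [0.503 0.392 0.008]
blue_brush_center [219. 269.] [0.335 0.305 0.008]
blue_brush_center [240. 167.] [0.551 0.263 0.008]
bracket_center 0.69 [294. 123.] [639. 149.] [91. 27.] 11.2 [640. 149.]
bracket_center [294. 128.] [0.635 0.148 0.005]
orange_brush_center 0.63 [478. 173.] [ 534. -236.] [213. 205.] 14.3 [ 533. -236.]
orange_brush_center [295. 211.] [0.457 0.147 0.008]
tray 0.72 [479. 172.] [ 533. -234.] [210. 203.] 15.1 [ 533. -234.]
tray [475. 175.] [ 0.531 -0.235  0.009]
tray [293. 207.] [0.465 0.149 0.009]
cam [0.432 0.1   0.859]
traycol [ 530. -230.] [208. 190.] 13.4 [ 530. -231.]
bluehandle [520. 402.] [108.  20.] 31.3 [519. 401.]
0.95 [ 0.28785817 -0.58275526  0.20714196] [-3.14154741e+00 -1.01786937e-05  4.58793884e-01]
```

```bash
python3 - <<'E'
from h import *
q=grab_frame("top")
g=cv2.cvtColor(q["frame"],cv2.COLOR_BGR2HSV)
m=np.zeros((400,640),np.uint8);s=(slice(112,240),slice(412,542))
m[s]=((g[s][...,2]>75)&(g[s][...,1]<60))
n,l,st,c=cv2.connectedComponentsWithStats(cv2.erode(m,np.ones((2,2))),connectivity=4)
for i in range(1,n):
    if st[i,4]>150: print(c[i].round(),st[i,4],*rect(q,l==i,.005))
K=q["camera_matrix"];T=np.linalg.inv(q["world_to_cam"])
v,u=np.mgrid[:400,:640];z=q["z_map"]
H=T[2,3]+z*((T[:3,:3]@np.linalg.inv(K)@np.stack([u.ravel(),v.ravel(),np.ones(u.size)]))[2].reshape(400,640))
H[z==0]=0
for nm,a in dict(round=(20,100,145,230),box=(20,75,445,515),knob=(45,70,308,328),leftthing=(120,300,0,60),cells=(115,150,455,515)).items():
    print(nm,np.percentile(H[a[0]:a[1],a[2]:a[3]],98).round(3))
E
```

```text
[488. 160.] 2734 [ 573. -268.] [130. 129.] 14.4 [ 564. -265.]
[448. 182.] 2340 [ 517. -177.] [195.  56.] 14.5 [ 516. -178.]
[501. 202.] 1382 [ 473. -289.] [ 56. 111.] -75.6 [ 473. -289.]
round 0.071
box 0.041
knob 0.036
leftthing 0.063
cells 0.041
```

```bash
python3 -m jog '[[[0.02,0.036,0,0,0,0.01,0],[0.02,0.036,0,0,0,0.01,0],[0.02,0.036,0,0,0,0.01,0],[0.02,0.036,0,0,0,0.01,0],[0.02,0.036,0,0,0,0.01,0],[0.02,0.036,0,0,0,0.01,0],[0.02,0.036,0,0,0,0.01,0],[0.02,0.036,0,0,0,0.01,0],[0.02,0.036,0,0,0,0.01,0],[0.02,0.036,0,0,0,0.005,0]]]'
```

```text
time_s: 1.83
ee_pos: [0.4887, -0.221, 0.2075]
eef_rot: [3.141, -0.0, 0.554]
ft_force: [0.9, -0.2, -0.3]
finger_gap: 0.0932
grasp_force: 0.0
```

```bash
python3 -m jog '[[[0,0.041,0,0,0,0,0],[0,0.041,0,0,0,0,0],[0,0.041,0,0,0,0,0],[0,0.041,0,0,0,0,0],[0,0.041,0,0,0,0,0],[0,0.041,0,0,0,0,0],[0,0.041,0,0,0,0,0],[0,0.041,0,0,0,0,0],[0,0.041,0,0,0,0,0],[0,0.041,0,0,0,0,0]]]'
```

```text
time_s: 2.67
ee_pos: [0.4877, 0.1892, 0.2075]
eef_rot: [3.141, -0.001, 0.554]
ft_force: [1.1, 0.3, 0.4]
finger_gap: 0.0925
grasp_force: 0.0
```

```bash
python3 -m jog '[[[0.001,0.04,0,0,0,0,0],[0.001,0.04,0,0,0,0,0],[0.002,0.04,0,0,0,0,0],[0.002,0.04,0,0,0,0,0],[0.002,0.03,-0.03,0,0,0,0],[0.002,0.01,-0.04,0,0,0,0],[0.001,0,-0.04,0,0,0,0],[0,0,-0.02,0,0,0,0],[0,0,0,0,0,0,0]]]'
```

```text
time_s: 3.42
ee_pos: [0.4955, 0.3841, 0.072]
eef_rot: [3.14, 0.012, 0.554]
ft_force: [-0.9, -1.2, 0.5]
finger_gap: 0.0929
grasp_force: 0.0
```

```bash
python3 -m jog '[[[0,0,0,0,0,0,0],[0,0,0,0,0,0,0]]]'
```

```text
time_s: 3.58
ee_pos: [0.5002, 0.3876, 0.0796]
eef_rot: [-3.141, -0.004, 0.553]
ft_force: [-0.3, 0.4, -0.0]
finger_gap: 0.0928
grasp_force: 0.0
```

```bash
python3 -m jog '[[[0,0.001,-0.012,0,0,0,0],[0,0,-0.015,0,0,0,0],[0,0,-0.012,0,0,0,0],[0,0,-0.008,0,0,0,0],[0,0,-0.005,0,0,0,0],[0,0,-0.003,0,0,0,0],[0,0,0,0,0,0,0],[0,0,0,0,0,0,0]]]'
```

```text
time_s: 4.25
ee_pos: [0.4991, 0.388, 0.023]
eef_rot: [-3.141, -0.001, 0.554]
ft_force: [0.2, 0.2, -0.3]
finger_gap: 0.0927
grasp_force: 0.0
```

```bash
python3 -m jog '[[[0,0,-0.001,0,0,0,0.5],[0,0,0,0,0,0,1],[0,0,0,0,0,0,1],[0,0,0,0,0,0,1],[0,0,0,0,0,0,1],[0,0,0,0,0,0,1],[0,0,0,0,0,0,1],[0,0,0,0,0,0,1]]]'
```

```text
time_s: 4.92
ee_pos: [0.4988, 0.3877, 0.0217]
eef_rot: [-3.142, -0.0, 0.554]
ft_force: [0.1, 0.1, -0.0]
finger_gap: 0.0441
grasp_force: 0.0
```

```bash
python3 -m jog '[[[0,0,0,0,0,0,1],[0,0,0,0,0,0,1],[0,0,0,0,0,0,1],[0,0,0,0,0,0,1],[0,0,0,0,0,0,1],[0,0,0,0,0,0,1]]]'
```

```text
time_s: 5.42
ee_pos: [0.4988, 0.3877, 0.0217]
eef_rot: [-3.142, 0.0, 0.554]
ft_force: [0.2, -0.0, 0.2]
finger_gap: 0.0041
grasp_force: 0.0
```

```bash
python3 - <<'E'
from h import *
for n in("scene","top"):
    p=grab_frame(n); cv2.imwrite(f"pics/{n}1.png",p["frame"])
o=get_obs();print(o["finger_gap"],o["grasp_force"])
a=cv2.imread("pics/top1.png");
cv2.imwrite("pics/m1.png",np.vstack([cv2.resize(a[100:300,100:340],(720,600))[:600]]))
E
```

```text
0.000653384014561709 0.0
```

View pics/scene1.png

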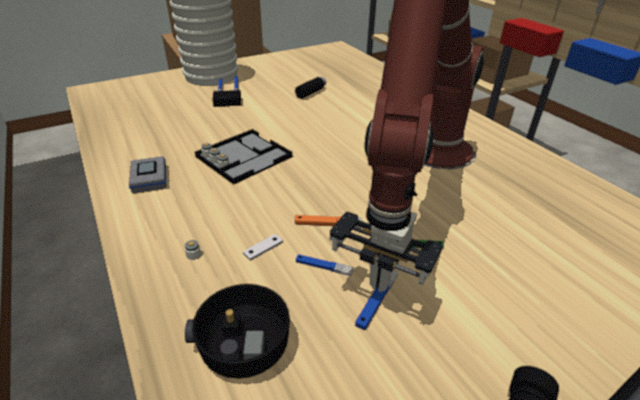

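View pics/m1.png

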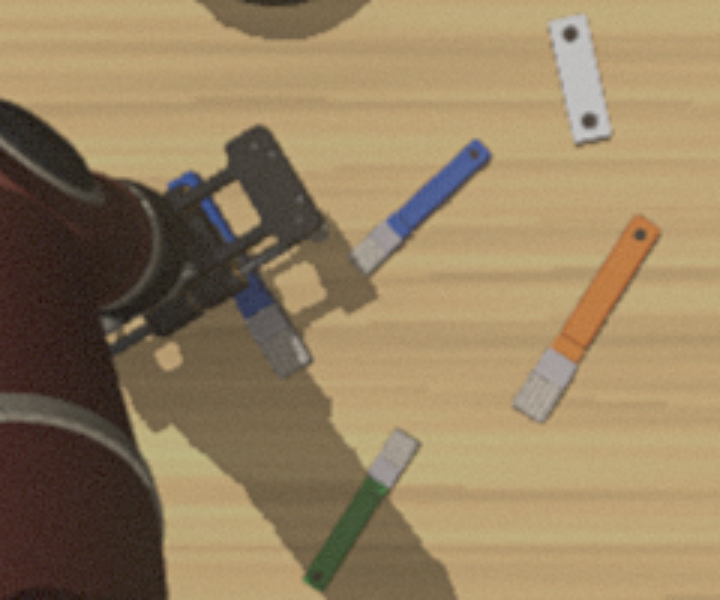

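The scene picture shows the closed fingers near (380,285). The blue brush still lies below them at (375,305), unmoved, so the gripper closed on nothing. I'll compare the projected TCP with the picture.

```bash
python3 - <<'E'
from h import *
p=grab_frame("scene");o=get_obs();print(o["ee_pos"],o["eef_rot"])
f=p["frame"].copy()
def pr(X): 
    c=p["world_to_cam"]@np.r_[X,1]; return (p["camera_matrix"]@c[:3]/c[2])[:2]
t=np.array(o["ee_pos"])
big=cv2.resize(f[180:340,290:450],(800,800),interpolation=cv2.INTER_CUBIC)[:600]
for X,c in((t,(0,255,255)),(t-[0,0,.019],(0,0,255)),(np.array([.4997,.3894,.016]),(0,255,0))):
    u=pr(X);print(u.round(1)); cv2.circle(big,tuple(((u-[290,180])*5).astype(int)),4,c,1)
cv2.imwrite("pics/s2.png",big)
for u,v in((380,280),(380,288),(375,300),(370,312),(381,270)): print(u,v,w(p,u,v).round(3))
E
```

```text
[0.49882837 0.38769378 0.02170834] [-3.14150906e+00 -3.88361691e-05  5.53876771e-01]
[377.3 290.9]
[376.4 297.4]
[377.2 293.6]
380 280 [0.503 0.396 0.062]
380 288 [0.503 0.399 0.043]
375 300 [0.513 0.401 0.017]
370 312 [0.538 0.42  0.017]
381 270 [0.503 0.396 0.089]
```

View pics/s2.png

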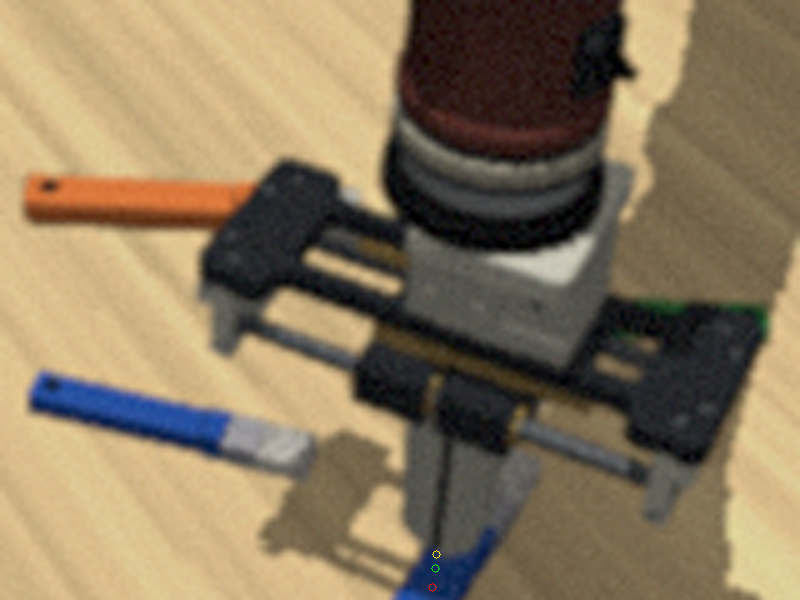

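The crop shows the real fingertips ending at the reported TCP point (440,553 in the crop), about 22 mm up and just above the brush. So the tool point is effectively at the tips. I'll open, then go down about 18 mm in small steps while watching the force.

```bash
python3 -m jog '[[[0,0,0,0,0,0,0.3],[0,0,0,0,0,0,0.3],[0,0,0,0,0,0,0.3],[0,0,0,0,0,0,0.3],[0,0,0,0,0,0,0.3],[0,0,0,0,0,0,0.3],[0,0,0,0,0,0,0.3],[0,0,0,0,0,0,0.3]]]'
```

```text
time_s: 6.23
ee_pos: [0.4988, 0.3877, 0.0217]
eef_rot: [-3.142, -0.0, 0.554]
ft_force: [0.4, -0.0, 0.0]
finger_gap: 0.049
grasp_force: 0.0
```

```bash
python3 -m jog '[[[0,0,-0.003,0,0,0,0.3],[0,0,-0.003,0,0,0,0.3],[0,0,-0.003,0,0,0,0.3],[0,0,-0.002,0,0,0,0.3],[0,0,0,0,0,0,0.3]]]'
```

```text
time_s: 6.65
ee_pos: [0.4984, 0.3873, 0.0099]
eef_rot: [3.141, 0.001, 0.554]
ft_force: [0.1, -0.2, -0.2]
finger_gap: 0.0652
grasp_force: 0.0
```

```bash
python3 -m jog '[[[0,0.001,-0.002,0,0,0,0.3],[0,0,-0.002,0,0,0,0.3],[0,0,-0.001,0,0,0,0.3],[0,0,0,0,0,0,1],[0,0,0,0,0,0,1],[0,0,0,0,0,0,1],[0,0,0,0,0,0,1],[0,0,0,0,0,0,1],[0,0,0,0,0,0,1],[0,0,0,0,0,0,1]]]'
```

```text
time_s: 7.48
ee_pos: [0.4989, 0.3887, 0.0058]
eef_rot: [-3.142, -0.0, 0.554]
ft_force: [-0.4, 0.1, -0.3]
finger_gap: 0.0232
grasp_force: 0.0
```

```bash
python3 -m jog '[[[0,0,0,0,0,0,1],[0,0,0,0,0,0,1],[0,0,0,0,0,0,1],[0,0,0,0,0,0,1]]]'
```

```text
time_s: 7.82
ee_pos: [0.4988, 0.3887, 0.0057]
eef_rot: [-3.142, -0.0, 0.554]
ft_force: [0.3, 0.6, 0.1]
finger_gap: 0.001
grasp_force: 0.0
```

```bash
python3 - <<'E'
from h import *
p=grab_frame("scene");o=get_obs();print(o["ee_pos"],o["finger_gap"],o["eef_rot"])
for u in(374,378,382,386):
    for v in range(280,306,2): print(u,v,w(p,u,v).round(3),p["frame"][v,u])
big=cv2.resize(p["frame"][240:340,310:450],(784,560),interpolation=cv2.INTER_CUBIC)
cv2.imwrite("pics/s3.png",big)
E
```

```text
[0.49883794 0.3886947  0.00570462] 0.00022003336876585234 [-3.14153727e+00 -3.82544478e-05  5.53853288e-01]
374 280 [0.51  0.387 0.058] [83 89 89]
374 282 [0.51  0.388 0.053] [82 84 88]
374 284 [0.508 0.387 0.045] [74 81 83]
374 286 [0.509 0.389 0.042] [77 82 83]
374 288 [0.508 0.388 0.035] [74 84 85]
374 290 [0.509 0.389 0.031] [81 88 86]
374 292 [0.508 0.389 0.025] [69 77 80]
374 294 [0.509 0.391 0.022] [71 77 75]
374 296 [0.509 0.392 0.016] [87 56 43]
374 298 [0.511 0.395 0.016] [88 47 24]
374 300 [0.514 0.4   0.016] [134  68  34]
374 302 [0.518 0.404 0.017] [159  81  41]
374 304 [0.52  0.408 0.017] [163  84  45]
378 280 [0.505 0.392 0.06 ] [40 41 45]
378 282 [0.504 0.393 0.055] [36 38 39]
378 284 [0.506 0.395 0.052] [48 54 57]
378 286 [0.506 0.396 0.048] [50 52 54]
378 288 [0.503 0.394 0.038] [59 61 63]
378 290 [0.504 0.395 0.034] [61 68 65]
378 292 [0.504 0.396 0.03 ] [69 72 73]
378 294 [0.504 0.397 0.026] [72 80 80]
378 296 [0.503 0.397 0.019] [79 80 78]
378 298 [0.505 0.399 0.016] [90 48 33]
378 300 [0.508 0.404 0.017] [88 43 16]
378 302 [0.51  0.407 0.015] [113  55  27]
378 3
[... 380 characters left out ...]
 60 57]
382 298 [0.493 0.398 0.008] [72 39 25]
382 300 [0.492 0.397 0.001] [68 71 80]
382 302 [ 0.493  0.399 -0.002] [ 77 101 115]
382 304 [0.498 0.405 0.001] [ 86 117 135]
386 280 [0.499 0.408 0.072] [80 84 89]
386 282 [0.497 0.407 0.065] [76 84 86]
386 284 [0.495 0.405 0.057] [73 80 80]
386 286 [0.493 0.404 0.049] [78 87 87]
386 288 [0.489 0.4   0.038] [72 73 76]
386 290 [0.486 0.397 0.027] [71 69 66]
386 292 [0.475 0.387 0.005] [69 57 53]
386 294 [0.476 0.388 0.   ] [72 82 92]
386 296 [0.479 0.392 0.001] [ 73  98 117]
386 298 [ 0.481  0.396 -0.001] [ 72 101 116]
386 300 [0.485 0.401 0.001] [ 74  99 115]
386 302 [ 0.487  0.404 -0.   ] [ 71 102 117]
386 304 [0.491 0.409 0.001] [ 76 101 117]
```

View pics/s3.png

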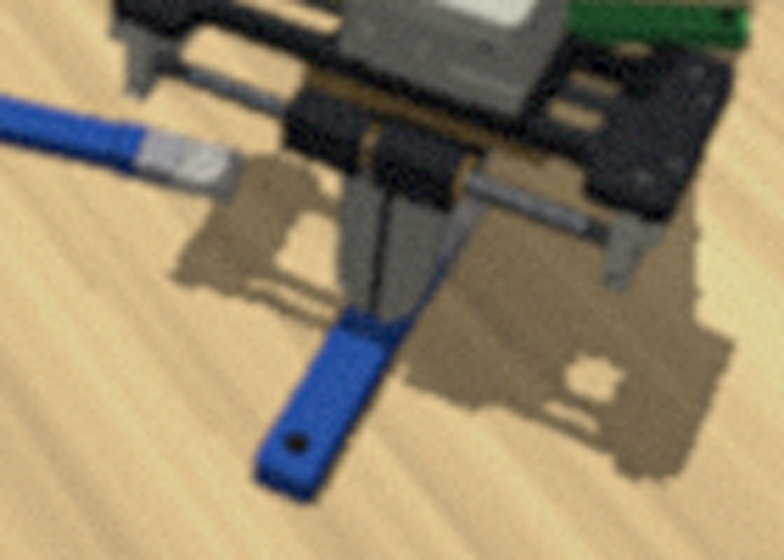

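The fingertips read about 19 mm up in the depth while the reported z is 5.7 mm. The tips therefore sit about 13 mm above the reported point, whatever the description says. I'll open and go lower in small steps.

```bash
python3 -m jog '[[[0,0,0,0,0,0,0.3],[0,0,0,0,0,0,0.3],[0,0,0,0,0,0,0.3],[0,0,0,0,0,0,0.3],[0,0,0,0,0,0,0.3],[0,0,0,0,0,0,0.3],[0,0,0,0,0,0,0.3],[0,0,0,0,0,0,0.3],[0,0,-0.002,0,0,0,0.3],[0,0,-0.002,0,0,0,0.3]]]'
```

```text
time_s: 8.7
ee_pos: [0.4989, 0.3887, 0.0017]
eef_rot: [-3.142, -0.0, 0.554]
ft_force: [0.3, -0.5, 0.6]
finger_gap: 0.062
grasp_force: 0.0
```

```bash
python3 -m jog '[[[0,0,-0.002,0,0,0,0.3],[0,0,-0.002,0,0,0,0.3],[0,0,-0.002,0,0,0,0.3],[0,0,0,0,0,0,0.3]]]'
```

```text
time_s: 9.03
ee_pos: [0.4985, 0.3884, -0.0049]
eef_rot: [3.142, 0.001, 0.554]
ft_force: [0.1, -0.7, -0.2]
finger_gap: 0.0652
grasp_force: 0.0
```

```bash
python3 -m jog '[[[0,0,-0.002,0,0,0,0.3],[0,0,-0.001,0,0,0,0.3],[0,0,0,0,0,0,0.3]]]'
```

```text
time_s: 9.28
ee_pos: [0.4987, 0.3886, -0.0076]
eef_rot: [3.142, 0.0, 0.554]
ft_force: [-0.4, -1.5, 0.2]
finger_gap: 0.0654
grasp_force: 0.0
```

```bash
python3 -m jog '[[[0,0,0,0,0,0,1],[0,0,0,0,0,0,1],[0,0,0,0,0,0,1],[0,0,0,0,0,0,1],[0,0,0,0,0,0,1],[0,0,0,0,0,0,1],[0,0,0,0,0,0,1],[0,0,0,0,0,0,1],[0,0,0,0,0,0,1]]]'
```

```text
time_s: 10.03
ee_pos: [0.4988, 0.3887, -0.0073]
eef_rot: [-3.142, -0.0, 0.554]
ft_force: [-0.3, -1.0, 0.5]
finger_gap: 0.0218
grasp_force: 30.0
```

Gripped: gap 21.8 mm, force 30 N. I'll lift and carry it to the tray.

```bash
python3 -m jog '[[[0,0,0.01,0,0,0,1],[0,0,0.025,0,0,0,1],[0,0,0.035,0,0,0,1],[0,-0.02,0.03,0,0,-0.01,1],[0.001,-0.037,0.005,0,0,-0.018,1],[0.001,-0.038,0,0,0,-0.018,1],[0.001,-0.038,0,0,0,-0.018,1],[0.001,-0.038,0,0,0,-0.018,1],[0.001,-0.038,0,0,0,-0.018,1],[0.001,-0.038,0,0,0,-0.018,1]]]'
```

```text
time_s: 10.87
ee_pos: [0.5048, 0.14, 0.0986]
eef_rot: [3.141, -0.001, 0.435]
ft_force: [0.7, -0.2, -1.3]
finger_gap: 0.0217
grasp_force: 30.0
```

```bash
python3 -m jog '[[[0.001,-0.038,0,0,0,-0.02,1],[0.001,-0.038,0,0,0,-0.02,1],[0.001,-0.038,0,0,0,-0.02,1],[0.001,-0.038,0,0,0,-0.02,1],[0.001,-0.038,0,0,0,-0.02,1],[0.001,-0.038,0,0,0,-0.02,1],[0.002,-0.038,0,0,0,-0.02,1],[0.001,-0.03,0,0,0,-0.02,1],[0.001,-0.016,0,0,0,-0.015,1],[0,0,0,0,0,0,1]]]'
```

```text
time_s: 11.7
ee_pos: [0.5143, -0.1766, 0.0983]
eef_rot: [3.138, 0.0, 0.252]
ft_force: [-0.0, 0.1, -1.0]
finger_gap: 0.0213
grasp_force: 30.0
```

```bash
python3 -m jog '[[[0.002,-0.001,-0.01,0,0,0,1],[0,0,-0.02,0,0,0,1],[0,0,-0.02,0,0,0,1],[0,0,-0.015,0,0,0,1],[0,0,-0.01,0,0,0,1],[0,0,-0.006,0,0,0,1],[0,0,0,0,0,0,1],[0,0,0,0,0,0,1]]]'
```

```text
time_s: 12.37
ee_pos: [0.5173, -0.1705, 0.0169]
eef_rot: [-3.141, -0.001, 0.262]
ft_force: [0.0, -0.3, -0.7]
finger_gap: 0.0214
grasp_force: 30.0
```

```bash
python3 -m jog '[[[0,0,-0.006,0,0,0,1],[0,0,-0.005,0,0,0,1],[0,0,-0.004,0,0,0,1],[0,0,-0.002,0,0,0,1],[0,0,0,0,0,0,1],[0,0,0,0,0,0,1]]]'
```

```text
time_s: 12.87
ee_pos: [0.5168, -0.1714, -0.0004]
eef_rot: [-3.141, 0.0, 0.261]
ft_force: [-0.3, -0.3, -0.7]
finger_gap: 0.0218
grasp_force: 30.0
```

```bash
python3 -m jog '[[[0,-0.003,0,0,0,0,1],[0,-0.003,-0.001,0,0,-0.01,1],[0,0,0,0,0,0,1],[0,0,0,0,0,0,0.55],[0,0,0,0,0,0,0.55],[0,0,0,0,0,0,0.55],[0,0,0,0,0,0,0.55],[0,0,0,0,0,0,0.55],[0,0,0,0,0,0,0.55]]]'
```

```text
time_s: 13.62
ee_pos: [0.5168, -0.1772, -0.0013]
eef_rot: [-3.141, -0.0, 0.251]
ft_force: [-0.4, -0.2, -0.3]
finger_gap: 0.0418
grasp_force: 0.0
```

```bash
python3 -m jog '[[[0,0,0.005,0,0,0,0.55],[0,0,0.015,0,0,0,0.55],[0,0,0.03,0,0,0,0.55],[0.005,0.02,0.03,0,0,0,0.3],[0.005,0.035,0.01,0,0,0,0.3],[0.012,0.035,0,0,0,-0.01,0.3],[0.015,0.037,0,0,0,-0.01,0.3],[0.015,0.037,0,0,0,-0.01,0.3],[0.015,0.037,0,0,0,-0.01,0.3],[0.015,0.037,0,0,0,-0.01,0.3]]]'
```

```text
time_s: 14.45
ee_pos: [0.5992, 0.0626, 0.0893]
eef_rot: [3.142, -0.0, 0.2]
ft_force: [0.9, -0.4, 0.1]
finger_gap: 0.0649
grasp_force: 0.0
```

```bash
python3 - <<'E'
from h import *
q=grab_frame("top")
cv2.imwrite("pics/tray4.png",cv2.resize(q["frame"][100:250,400:560],(640,600),interpolation=cv2.INTER_CUBIC))
for t,z in(("blue_brush_center",.021),("bracket_center",.01)):
    for d in outline_of(t,q)[:4]: print(t,round(d["p"],2),np.round(d["pixel"]),*rect(q,d["mask"],z))
E
```

```text
blue_brush_center 0.88 [240. 166.] [546. 259.] [ 21. 123.] -46.4 [547. 259.]
blue_brush_center 0.77 [218. 270.] [336. 299.] [ 22. 124.] -31.7 [336. 299.]
```

View pics/tray4.png

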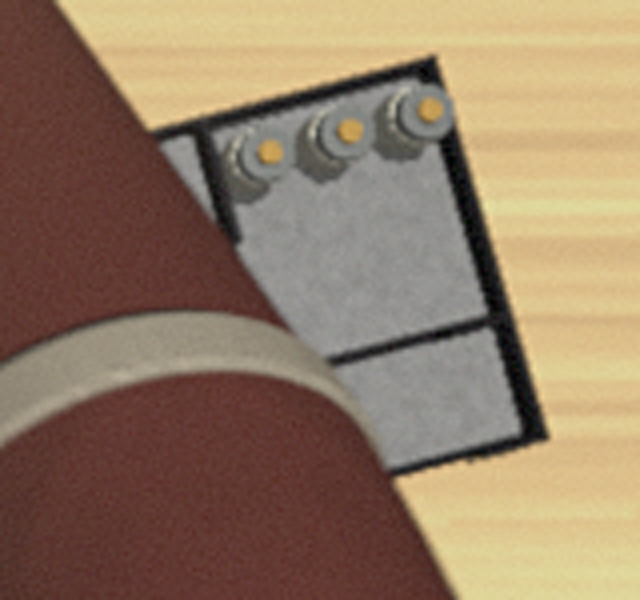

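```bash
python3 -m jog '[[[0.01,0.02,0,0,0,0,0.3],[0.01,0.025,0,0,0,0,0.3],[0.01,0.025,-0.01,0,0,0,0.3],[0.005,0.014,-0.015,0,0,0,0.3],[0,0,-0.02,0,0,0,0.3],[0,0,-0.015,0,0,0,0.3],[0,0,-0.005,0,0,0,0.3],[0,0,0,0,0,0,0.3],[0,0,0,0,0,0,0.3]]]'
```

```text
time_s: 15.35
ee_pos: [0.6342, 0.1432, 0.0242]
eef_rot: [3.141, -0.0, 0.199]
ft_force: [-0.8, 0.2, 1.2]
finger_gap: 0.0653
grasp_force: 0.0
```

The arm hides the long compartment (crop 0–380), so I'll check the brush later. Now the bracket: centre (0.639, 0.149), yaw 0.195.

```bash
python3 -m jog '[[[0.003,0.003,-0.006,0,0,0,0.3],[0.002,0.003,-0.008,0,0,0,0.3],[0,0,-0.007,0,0,0,0.3],[0,0,-0.005,0,0,0,0.3],[0,0,-0.003,0,0,0,0.3],[0,0,-0.002,0,0,0,0.3],[0,0,0,0,0,0,0.3],[0,0,0,0,0,0,0.3]]]'
```

```text
time_s: 16.02
ee_pos: [0.6389, 0.1506, -0.0073]
eef_rot: [3.142, -0.0, 0.201]
ft_force: [0.4, -0.3, 0.1]
finger_gap: 0.0652
grasp_force: 0.0
```

```bash
python3 -m jog '[[[0,-0.001,-0.001,0,0,0,1],[0,0,-0.0005,0,0,0,1],[0,0,0,0,0,0,1],[0,0,0,0,0,0,1],[0,0,0,0,0,0,1],[0,0,0,0,0,0,1],[0,0,0,0,0,0,1],[0,0,0,0,0,0,1],[0,0,0,0,0,0,1]]]'
```

```text
time_s: 16.77
ee_pos: [0.6389, 0.1497, -0.0087]
eef_rot: [-3.142, -0.0, 0.201]
ft_force: [-0.3, -0.2, 0.3]
finger_gap: 0.0273
grasp_force: 30.0
```

```bash
python3 -m jog '[[[0,0,0.01,0,0,0,1],[0,0,0.025,0,0,0,1],[0,0,0.035,0,0,0.06,1],[-0.005,-0.015,0.03,0,0,0.11,1],[-0.012,-0.03,0.005,0,0,0.11,1],[-0.012,-0.034,0,0,0,0.11,1],[-0.012,-0.034,0,0,0,0.11,1],[-0.012,-0.034,0,0,0,0.11,1],[-0.012,-0.034,0,0,0,0.11,1],[-0.012,-0.034,0,0,0,0.11,1]]]'
```

```text
time_s: 17.6
ee_pos: [0.5612, -0.067, 0.0971]
eef_rot: [3.14, 0.0, 1.036]
ft_force: [-0.3, -0.3, -1.4]
finger_gap: 0.0277
grasp_force: 30.0
```

```bash
python3 -m jog '[[[-0.012,-0.034,0,0,0,0.11,1],[-0.012,-0.034,0,0,0,0.11,1],[-0.012,-0.034,0,0,0,0.11,1],[-0.012,-0.034,0,0,0,0.11,1],[-0.014,-0.034,0,0,0,0.11,1],[-0.012,-0.03,0,0,0,0.11,1],[-0.01,-0.015,0,0,0,0.11,1],[0,0,0,0,0,0.02,1],[0,0,0,0,0,0,1]]]'
```

```text
time_s: 18.35
ee_pos: [0.4771, -0.2816, 0.0965]
eef_rot: [-3.142, 0.0, 1.816]
ft_force: [0.6, 0.9, -0.2]
finger_gap: 0.0273
grasp_force: 30.0
```

```bash
python3 -m jog '[[[-0.002,-0.004,-0.01,0,0,0,1],[-0.002,-0.003,-0.02,0,0,0,1],[0,0,-0.02,0,0,0,1],[0,0,-0.015,0,0,0,1],[0,0,-0.01,0,0,0,1],[0,0,-0.005,0,0,0,1],[0,0,0,0,0,0,1],[0,0,0,0,0,0,1]]]'
```

```text
time_s: 19.02
ee_pos: [0.4747, -0.2866, 0.0165]
eef_rot: [3.141, 0.0, 1.822]
ft_force: [0.1, -0.8, -0.8]
finger_gap: 0.0272
grasp_force: 30.0
```

```bash
python3 -m jog '[[[-0.001,-0.002,-0.006,0,0,0,1],[0,0,-0.005,0,0,0,1],[0,0,-0.004,0,0,0,1],[0,0,-0.003,0,0,0,1],[0,0,-0.001,0,0,0,1],[0,0,0,0,0,0,1],[0,0,0,0,0,0,1]]]'
```

```text
time_s: 19.6
ee_pos: [0.4729, -0.2893, -0.0028]
eef_rot: [3.142, -0.0, 1.821]
ft_force: [-0.3, 0.3, -0.0]
finger_gap: 0.0274
grasp_force: 30.0
```

```bash
python3 -m jog '[[[0,0,0,0,0,0,0.5],[0,0,0,0,0,0,0.5],[0,0,0,0,0,0,0.5],[0,0,0,0,0,0,0.5],[0,0,0,0,0,0,0.5],[0,0,0,0,0,0,0.5],[0,0,0.005,0,0,0,0.5],[0,0,0.015,0,0,0,0.5],[0,0,0.03,0,0,0,0.5],[0,0,0.04,0,0,0,0.5]]]'
```

```text
time_s: 20.43
ee_pos: [0.4707, -0.2884, 0.0862]
eef_rot: [-3.137, -0.004, 1.821]
ft_force: [2.0, -2.0, -0.3]
finger_gap: 0.0467
grasp_force: 0.0
```

```bash
python3 -m jog '[[[0.015,0.025,0.03,0,0,0,0.5],[0.015,0.038,0.02,0,0,0,0.5],[0.015,0.038,0,0,0,0,0.5],[0.015,0.038,0,0,0,0,0.5],[0.01,0.038,0,0,0,0,0.5],[0.005,0.038,0,0,0,0,0.5],[0,0.038,0,0,0,0,0.5],[0,0.038,0,0,0,0,0.5],[0,0.038,0,0,0,0,0.5],[0,0.038,0,0,0,0,0.5]]]'
```

```text
time_s: 21.27
ee_pos: [0.5462, 0.0762, 0.1359]
eef_rot: [3.141, 0.0, 1.821]
ft_force: [0.4, -0.1, 0.5]
finger_gap: 0.0462
grasp_force: 0.0
```

```bash
python3 -m jog '[[[0,0.038,0,0,0,0,0.5],[0,0.038,0,0,0,0,0.5],[0,0.038,0,0,0,0,0.5],[0,0.038,0,0,0,0,0.5],[0,0.03,0,0,0,0,0.5],[0,0.02,0,0,0,0,0.5],[0,0,0,0,0,0,0.5]]]'; python3 - <<'E'
from h import *
q=grab_frame("top")
cv2.imwrite("pics/tray5.png",cv2.resize(q["frame"][100:250,400:560],(640,600),interpolation=cv2.INTER_CUBIC))
for t,z in(("blue_brush_center",.021),("bracket_center",.015),("orange_brush_center",.016)):
    for d in outline_of(t,q)[:4]: print(t,round(d["p"],2),np.round(d["pixel"]),*rect(q,d["mask"],z), w(q,*d["pixel"])[2].round(3))
E
```

```text
time_s: 21.85
ee_pos: [0.5443, 0.2838, 0.1363]
eef_rot: [3.14, -0.006, 1.83]
ft_force: [-0.3, 0.3, 0.3]
finger_gap: 0.0463
grasp_force: 0.0
blue_brush_center 0.67 [448. 184.] [ 517. -176.] [160.  31.] 13.9 [ 513. -176.] 0.021
blue_brush_center 0.65 [209. 284.] [304. 321.] [21. 48.] -30.8 [304. 321.] 0.013
blue_brush_center 0.45 [258. 148.] [581. 222.] [16. 18.] -44.8 [581. 222.] 0.015
bracket_center 0.82 [502. 200.] [ 472. -286.] [29. 94.] -75.2 [ 472. -286.] 0.016
orange_brush_center 0.53 [308. 185.] [516. 113.] [22. 48.] -32.6 [516. 113.] 0.016
```

View pics/tray5.png

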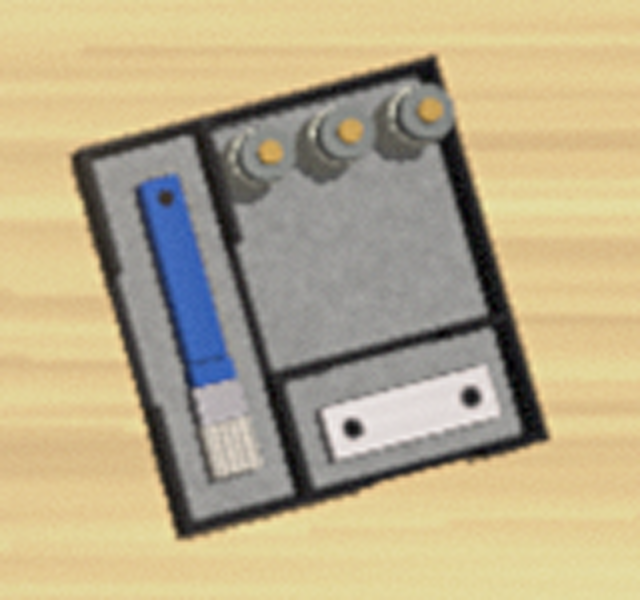

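The crop shows the blue brush central in the long compartment (about 200,330) and the bracket central in the crosswise one (about 410,412). Both lie flat and within a few mm and about 1° of their targets, and the arm is clear.

```bash
python3 -c "
from cell import *
print(finish_job())"
```

```text
the job is handed in; nothing more can be done
None
```

The job is handed in: the blue brush and the bracket lie flat and centred in their compartments, the orange brush was not touched, and it took about 22 s (the hand-in returned no verdict).

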